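# Unlatch the sample chamber and hold its flap at the red pointer

### The arm

A 6-joint arm with a two-finger parallel gripper is mounted at the origin on a cart in front of the work surface, level with it; the furniture and walls round the work are solid. World frame = base frame: x ahead of the robot, y to its left, z up, the work surface at z = 0. Lengths are in m, angles in rad, forces in N, time in s.
With the tool pointing down it reaches from about 0.35 to 1 m from the base axis. Payload 7.1 kg.
Tool frame: the origin (TCP) lies between the finger pads; the fingertips stand 22 mm ahead of it and the grasp point (between the pads) lies 3 mm ahead of it; z points along the fingers, y is the line along which they close (so a half turn about z gives the same grasp; the last joint's range is limited). The gripper opens to 85 mm and grips with 20 to 120 N. Pads are 22 mm wide; open, the fingers measure 114 mm over their backs; the gripper's body (76 mm by 85 mm) begins 54 mm behind the grasp point. The pads swing forward as they close: fully open they stand 13 mm farther back than shut.
Start: joints at [-1.229, 0.423, 1.63, -0, 1.089, -0.019], TCP at [0.221, -0.585, 0.253] pointing down, gripper open.
Joint ranges: [-3, 3], [-0.9, 2.11], [0.09, 2.58], [-1.31, 4.45], [0.11, 2.69], [-2.54, 2.54]. Speed limits (rad/s): [2.39, 2.39, 3.01, 3.14, 3.14, 3.14].

### API

Orientations are given as a rotation vector (axis times angle).
In Python, from rig import manip gives the robot as it stands. The module is installed in compiled form; this text tells all that it offers. Calls block until the motion is done:
- manip.move_to(position, orientation): joint-space move of the TCP to a pose.
- manip.servo_line(position, orientation=None, rate=0.15): straight line of the TCP; orientation=None keeps the orientation; rate is the mean speed in m/s.
- manip.set_joints(angles): joint-space move.
- manip.command_gripper(opening, f_grip=None): finger opening in m; f_grip is the grip in N (None keeps the last); returns when the fingers have stopped.
- manip.hold(seconds).
- manip.solve_ik(position, orientation): joint angles nearest the present ones, or None.
- manip.camera(name): name is "side" or "top"; returns a dict with "image" (480x640x3 uint8, red, green, blue), "fx", "fy", "cx", "cy" (pixels), "cam_to_world" (4x4, takes a point from camera to world coordinates). Camera axes: x right, y down, z forward; pixel columns grow to the right and rows downward; lengths in m; the calibration is good to about 2 mm. A picture is of the moment at which its call begins. There is no depth.
A pose or a line that the arm cannot do raises manip.IKError and nothing moves.
- manip.sign_off(): hands the job in; it is judged then, once.
Readings, each from a call of its own:
- manip.get_time(): time.
- manip.get_joint_positions(): joint angles.
- manip.get_joint_vel(): joint speeds.
- manip.get_tau(): joint torques, N m.
- manip.get_position(): TCP position.
- manip.get_ee_rot(): TCP orientation.
- manip.get_contact_force(): force on the tool from outside, world axes, zero at the start.
- manip.get_torque(): the same for the moment, N m.
- manip.get_width(): finger opening in m.
- manip.get_grip_force(): force on a finger pad.
Only numpy, scipy, OpenCV 4.12 (cv2) and the standard library are available. Lean on these libraries where they do the work, as an engineer would, in place of code of your own. Each camera call takes 0.05 s, during which the arm holds its last target. There are 200 camera calls.

### The job

Take the orange driver from its wooden stand, push its square tip fully home into the square recess of the brass latch knob on the sample chamber, turn it a quarter turn clockwise (seen from above) until the latch blade is clear of the flap, and leave the driver standing in the knob. Then grip the steel bar of the blue flap, lift the flap until it is in line with the red pointer beside it, and finish there: the program ends with the gripper still holding the flap still by its bar at that angle. Do not shift the red pointer or the small things standing about.

Things in the scene. Friction and masses are not known exactly. Their poses are not given: they have to be found in the camera images.
- chamber: white sample chamber, a fixed box 160 (x) x 270 (y) x 65 mm high; origin under its centre on the worktop, x away from the robot to the hinge side, y to the left, z up. The flap covers the middle of the top (y -78 to +78 mm); left of it (y = 108 mm) stands a white quadrant scale with black ticks, reaching 190 mm above the worktop
- flap (a joint): angle of the blue flap with clear window, 0 closed and level, growing as its near edge swings up, stop at 1.3 rad. 140 mm long from hinge to near edge, 156 mm wide, 5 mm thick, 0.2 to 0.4 kg in all, nearly frictionless hinge: it falls shut when let go. It cannot be lifted by more than about 0.03 rad while the latch blade lies over its right edge
- flap_bar (a point): middle of the flap's steel pull bar: round, 12 mm thick, 90 mm between two posts, along the point's y axis, parallel to the hinge; 40 mm over the flap's near edge, 110 mm above the worktop when closed. Can be pinched from above, fingers on its near and far sides, and may turn between them. It lies 134 mm nearer than the hinge line and 42.5 mm higher when closed; the point turns with the flap
- flap_hinge (a point): middle of the flap's hinge line, which is level and along the y axis of the chamber; 68 mm behind the chamber's centre and 67.5 mm above the worktop
- mark (a joint): angle of the red pointer, on the same hinge line as the flap and counted the same way: the flap is at the mark when joint flap has the value of joint mark. Between 0.5 and 0.8 rad; stiff, stays where it is
- mark_tip (a point): tip of the red pointer, 125 mm from the hinge line, 24 mm to the left of the flap's left edge
- latch (a joint): turn of the latch, 0 with its blade pointing left over the flap, growing clockwise seen from above, stop at 1.57 with the blade pointing away from the robot, clear of the flap (it is clear beyond 1.1). Light friction (0.04 N m), stays where it is left
- latch_recess (a point): centre of the mouth of the square recess in the top of the brass latch knob (30 mm square), on the latch's vertical axis; sides along the point's x and y axes, which turn with the latch. 13.5 mm wide, 18 mm deep, 2 mm lead-in; mouth 98.5 mm above the worktop, 105 mm to the right of the chamber's middle and 30 mm nearer
- driver: stubby driver, 75 mm tall, 90 g; origin at the lower end of its tip. Square steel tip 11 mm wide, 16 mm long (stepped to 7 mm in its last 6 mm), round shoulder 24 mm wide, orange handle 24 x 24 mm from 22 to 75 mm up. Tip and handle sides along its x and y axes. The shoulder rests on the stand, or on the knob when the tip is home, 16 mm deep. About 0.24 rad of turning play each way in the recess
- stand: wooden block 60 x 60 x 28 mm, fixed, with a round hole in which the driver's tip stands; origin under its centre on the worktop
- vial: small vial with a red cap, 24 mm wide, 54 mm tall, loose, to be left alone; origin under its centre
- cap: black round eyepiece cap, 36 mm wide, 12 mm high, loose, to be left alone; origin under its centre
- sample: red round specimen mount, 31 mm wide, 18 mm high, loose, to be left alone; origin under its centre
Mind the look-alikes: they are no part of the job. There is more than one size of the driver; the job needs the largest.

How it is judged:
On the way, in this order (a step that is already met when the one before it is completed fails the run):
1. the driver's tip is home in the recess of the latch knob (z of driver in the frame of latch_recess below -0.012 m and horizontal distance between driver and latch_recess below 0.005 m), for 0.1 s.
2. the latch is turned a quarter turn, the driver still in its recess (value of joint latch above 1.15 rad and z of driver in the frame of latch_recess below -0.01 m and horizontal distance between driver and latch_recess below 0.006 m), for 0.1 s.
3. the flap is held by its bar in line with the red pointer (angle between the x axis of flap_bar and the x axis of mark_tip, either way round below 0.07 rad and contact force between the fingers and flap above 1 N), for 0.2 s.
At the end, for the whole second after the job is handed in: Fingers hold the flap by its bar (over 1 N, grasp point within 50 mm of its middle), at rest, within 0.07 rad of the red pointer, nothing else carrying it; latch past 1.1 rad, driver standing in its recess (8 mm deep or more, within 0.25 rad of upright), not touched by the robot (all of step 3 and velocity of joint flap between -0.1 and 0.1 rad/s and contact force between driver and flap below 0.05 N and distance between the grasp point and flap_bar below 0.05 m and value of joint latch above 1.1 rad and z of driver in the frame of latch_recess below -0.008 m and horizontal distance between driver and latch_recess below 0.007 m and angle between driver's own z axis and vertical below 0.25 rad and contact force between each of the arm, the fingers and driver below 0.05 N); the arm keeps its last pose, push and grip.
It fails at once if the red pointer is shifted by more than 6 mm (distance of mark_tip from where it was at the start of the episode above 0.006 m).
It fails at once if a bystander is moved by more than 20 mm (distance of any of vial, cap, sample from where it was at the start of the episode above 0.02 m).
It also fails if it takes over 51 s, if anything falls off the work surface, if the arm or the gripper's body presses on something with over 40 N, if the wrist force passes 120 N, or if a joint passes its speed limit or range.

## Working session

There is one attempt and no reset: what is moved stays moved. The work goes in short steps, each a Python script; the robot and the scene stay as the last script left them, time stands still between calls to the robot, and variables do not carry over. Pictures are saved under pics/ and viewed, at most 10 in all, crops included, and the job is handed in when it is done.

```bash
mkdir -p pics
cat > h.py <<'E'
import numpy as np, cv2
from rig import manip
from scipy.spatial.transform import Rotation as R
def snap(n,f=None):
    c=manip.camera(n)
    if f: cv2.imwrite(f,c["image"][:,:,::-1])
    return c
def ray(c,u,v):
    T=np.array(c["cam_to_world"]);d=T[:3,:3]@np.array([(u-c["cx"])/c["fx"],(v-c["cy"])/c["fy"],1.]);return T[:3,3],d/np.linalg.norm(d)
def onz(c,u,v,z):
    o,d=ray(c,u,v);return o+d*(z-o[2])/d[2]
def proj(c,p):
    T=np.array(c["cam_to_world"]);q=T[:3,:3].T@(np.array(p)-T[:3,3]);return np.array([c["fx"]*q[0]/q[2]+c["cx"],c["fy"]*q[1]/q[2]+c["cy"]])
E
python3 - <<'E'
from h import *
for n in("side","top"):
    c=snap(n,f"pics/{n}0.png");print(n,c["fx"],c["cx"],c["cy"],np.round(c["cam_to_world"],3).tolist())
print(manip.get_time(),manip.get_ee_rot())
E
```

```text
side 492.161998964271 325.1910646135631 226.6130339627092 [[0.827, -0.237, 0.51, 0.026], [-0.562, -0.344, 0.752, -0.505], [-0.003, -0.909, -0.418, 0.466], [0.0, 0.0, 0.0, 1.0]]
top 482.07727846038557 319.6120199464166 233.56999209157252 [[-0.021, -0.995, 0.096, 0.43], [-1.0, 0.022, 0.006, 0.172], [-0.008, -0.096, -0.995, 0.949], [0.0, 0.0, 0.0, 1.0]]
0.1 [-3.08928610e+00 -5.63414574e-01  3.51410090e-04]
```

View pics/top0.png

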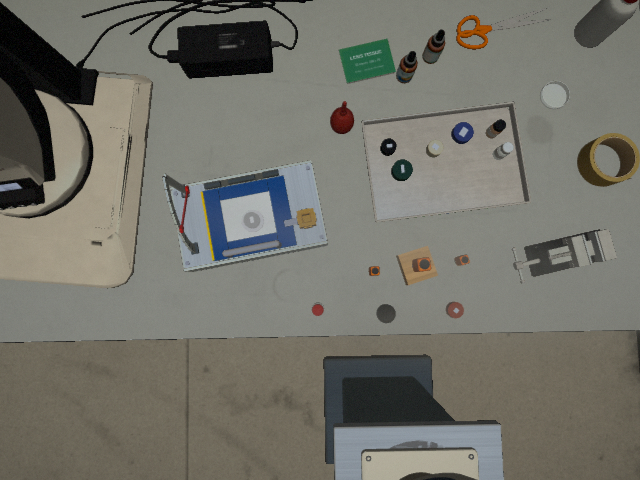

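View pics/side0.png

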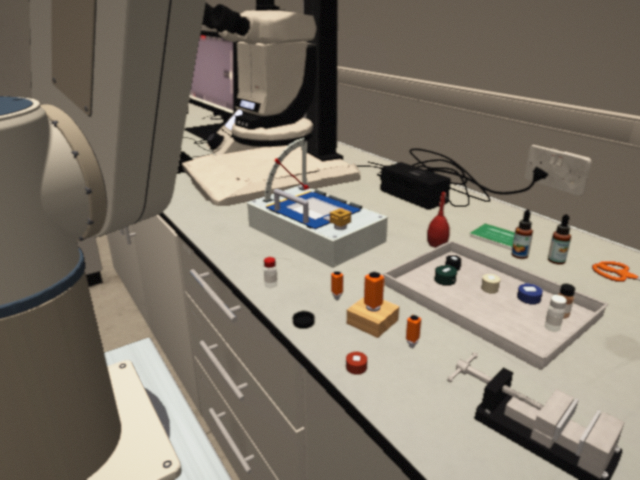

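The top view shows the chamber around (245,216), with the brass knob at (306,218) and the red pointer at (184,210). There are three orange drivers: (375,270) small and standing loose, (423,265) large and in the wooden stand, and (462,260) small and loose. The one in the stand is the largest, so it fits; I'll confirm that in a crop.

Run:
```python
from h import *
t=cv2.imread("pics/top0.png");s=cv2.imread("pics/side0.png")
a=cv2.resize(t[150:280,155:335],(800,578),interpolation=cv2.INTER_CUBIC)
cv2.imwrite("pics/cropA.png",a)
b=np.vstack([cv2.resize(t[240:300,360:480],(600,300),interpolation=cv2.INTER_CUBIC),cv2.resize(s[262:352,310:490],(600,300),interpolation=cv2.INTER_CUBIC)])
cv2.imwrite("pics/cropB.png",b)
```

```text
(no output)
```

View pics/cropA.png

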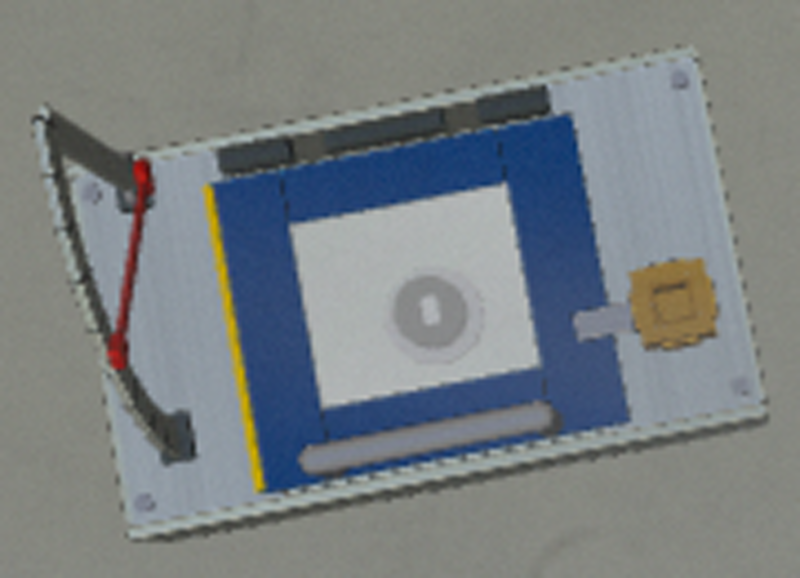

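View pics/cropB.png

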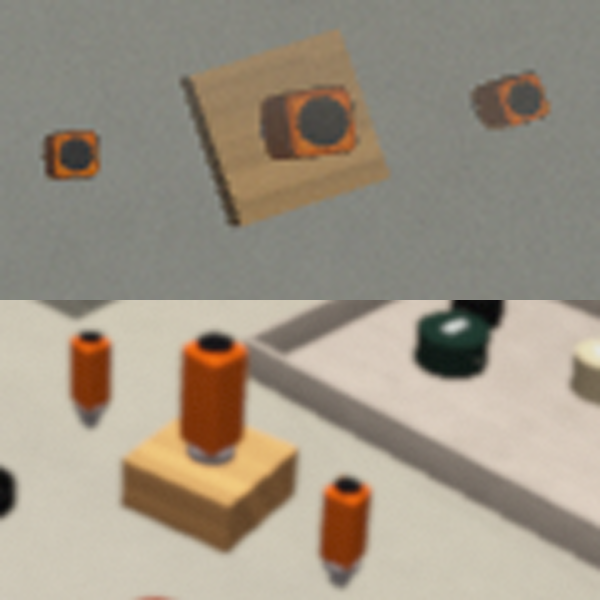

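The crop confirms the large driver is the one standing in the wooden block, and the two smaller ones stand on the table. In crop A the recess centre is at about (675,302), the bar runs from (310,460) to (550,415), and the pointer tip is at about (118,352).

Run:
```python
from h import *
c=snap("top");s=snap("side")
def blob(c,roi,lo,hi,name):
    x0,y0,x1,y1=roi;h=cv2.cvtColor(c["image"],cv2.COLOR_RGB2HSV)
    m=cv2.inRange(h,lo,hi);M=np.zeros_like(m);M[y0:y1,x0:x1]=m[y0:y1,x0:x1]
    k=max(cv2.findContours(M,cv2.RETR_EXTERNAL,cv2.CHAIN_APPROX_NONE)[0],key=cv2.contourArea)
    mm=cv2.moments(k);g=(mm['m10']/mm['m00'],mm['m01']/mm['m00']);r=cv2.minAreaRect(k)
    print(name,np.round(g,1),"area",mm['m00'],"rect",np.round(r[0],1),np.round(r[1],1),round(r[2],1));return k,r,g
yaw=lambda p,q:np.arctan2(*(q-p)[[0,1]]*np.array([1,-1])) # direction p->q along -y
def ang(p,q):d=q-p;return np.arctan2(d[0],-d[1])
# brass knob
k,r,g=blob(c,(290,200,325,235),(12,100,90),(30,255,255),"knob")
P=onz(c,*r[0],.0985);b=cv2.boxPoints(r);print("knob",P,[round(ang(onz(c,*b[i],.0985),onz(c,*b[(i+1)%4],.0985)),3) for i in range(4)],
  [round(np.linalg.norm(onz(c,*b[i],.0985)-onz(c,*b[(i+1)%4],.0985)),4) for i in range(4)])
rc=(155+675/4.444,150+302/4.446);print("recess px",rc,onz(c,*rc,.0985))
# blue flap
k,r,g=blob(c,(190,165,320,270),(105,120,40),(125,255,255),"blue")
b=cv2.boxPoints(r);W=[onz(c,*x,.07) for x in b];print("flap corners",np.round(W,4).tolist(),[round(ang(W[i],W[(i+1)%4]),3) for i in range(4)],[round(np.linalg.norm(W[i]-W[(i+1)%4]),4) for i in range(4)])
print("flap ctr",onz(c,*r[0],.07))
# bar ends, chamber edge
f=lambda u,v:(155+u/4.444,150+v/4.446)
for n,(u,v),z in [("barL",(312,461),.11),("barR",(548,416),.11),("NL",(132,534),.065),("NR",(766,414),.065),("FR",(695,50),.065),("tipish",(118,352),.13)]: print(n,onz(c,*f(u,v),z))
# driver top black disc
k,r,g=blob(c,(408,250,440,280),(0,0,0),(179,130,75),"disc");print("driver",onz(c,*g,.087),onz(c,*r[0],.087))
k,r,g=blob(c,(408,250,440,280),(0,140,60),(14,255,255),"orange")
fb=lambda u,v:(360+u/5,240+v/5)
W=[onz(c,*fb(*q),.087) for q in((295,95),(350,88),(357,150),(300,160))];print("top face",np.mean(W,0),[round(ang(W[i],W[(i+1)%4]),3) for i in range(4)])
# side views
k,r,g=blob(s,(355,265,395,285),(0,0,0),(179,140,60),"sdisc");print("driver side",onz(s,*g,.087))
k,r,g=blob(s,(325,205,355,230),(12,100,60),(30,255,255),"sknob")
print("knob proj in side from top",proj(s,P))
```

```text
knob [305.9 217.7] area 268.5 rect [306.1 217.9] [18.2 18.2] 76.0
knob [0.54004415 0.20055777 0.0985    ] [np.float64(0.225), np.float64(-1.348), np.float64(-2.917), np.float64(1.797)] [np.float64(0.0324), np.float64(0.0326), np.float64(0.0323), np.float64(0.0326)]
recess px (306.8901890189019, 217.92622582096266) [0.53988159 0.19913409 0.0985    ]
blue [248.2 214.4] area 5024.0 rect [249.  217.7] [70.6 82.8] 79.0
flap corners [[0.5983, 0.394, 0.07], [0.6245, 0.2431, 0.07], [0.4951, 0.2203, 0.07], [0.4695, 0.3691, 0.07]] [np.float64(0.172), np.float64(-1.396), np.float64(-2.971), np.float64(1.762)] [np.float64(0.1531), np.float64(0.1314), np.float64(0.151), np.float64(0.1311)]
flap ctr [0.54638977 0.30663932 0.07      ]
barL [0.47866768 0.3423909  0.11      ]
barR [0.49437451 0.24949171 0.11      ]
NL [0.4527624 0.4259641 0.065    ]
NR [0.49673661 0.16342561 0.065     ]
FR [0.65079614 0.18984311 0.065     ]
tipish [0.52110591 0.41308899 0.13      ]
disc [424.  265.5] area 27.5 rect [424.5 264.5] [7. 7.] 90.0
driver [ 0.45144696 -0.00763115  0.087     ] [ 0.4531476 -0.0085487  0.087    ]
orange [422.3 266.6] area 27.5 rect [423.5 264.5] [11. 13.] 90.0
top face [ 0.45287276 -0.00960459  0.087     ] [np.float64(0.105), np.float64(-1.501), np.float64(-2.99), np.float64(1.607)]
sdisc [374.  274.4] area 17.5 rect [374.  274.5] [3. 8.] 90.0
driver side [ 0.4520077  -0.00826566  0.087     ]
sknob [339.8 216.9] area 257.5 rect [340.  217.5] [17. 20.] 90.0
knob proj in side from top [340.65443403 210.81986849]
```

Chamber yaw comes out at about 0.168. Two measurements put the recess at about (0.540, 0.200) and the driver at (0.4525, -0.0085), and the sizes check out. Next I measure the pointer and pick up the driver.

```bash
cat >> h.py <<'E'
def down(a): return (R.from_euler('z',a)*R.from_euler('x',np.pi)).as_rotvec()
YAW=.168; C=np.array([.5522,.3086,0]); RC=R.from_euler('z',YAW).as_matrix()
W=lambda x,y,z: C+RC@np.array([x,y,z])
E
python3 - <<'E'
from h import *
# pointer
for n,roi in(("top",(165,170,200,245)),("side",(265,145,315,195))):
    c=snap(n);h=cv2.cvtColor(c["image"],cv2.COLOR_RGB2HSV);m=cv2.inRange(h,(0,130,60),(8,255,255))|cv2.inRange(h,(172,130,60),(179,255,255))
    x0,y0,x1,y1=roi;vs,us=np.nonzero(m[y0:y1,x0:x1]);us=us+x0;vs=vs+y0
    pts=[]
    for u,v in zip(us,vs):
        o,d=ray(c,u,v);o=RC.T@(o-C);d=RC.T@d;p=o+d*(.102-o[1])/d[1];pts.append(p)
    pts=np.array(pts);r=np.hypot(pts[:,0]-.068,pts[:,2]-.0675);th=np.arctan2(pts[:,2]-.0675,.068-pts[:,0])
    print(n,len(pts),"rmax",np.sort(r)[-5:],"theta far",np.median(th[r>.09]),th[r>.11].mean() if (r>.11).any() else None)
    print(" px extremes",us.min(),us.max(),vs.min(),vs.max())
d=np.array([.4525,-.0085,.065])
for p,a in((d+[0,0,.09],.09),(d,.09),(d,1.66),([.54,.2,.25],1.57+YAW),([.54,.2,.1355],1.57+YAW),([.54,.2,.1355],YAW-.13),(W(-.066,0,.113),1.57+YAW)):
    q=manip.solve_ik(np.array(p),down(a));print(None if q is None else np.round(q,2))
d[2]=.16
manip.command_gripper(.07)
manip.move_to(d,down(.09));d[2]=.065;manip.servo_line(d,rate=.1)
manip.command_gripper(0.,20);print("f",manip.get_contact_force(),manip.get_width(),manip.get_time())
manip.command_gripper(.06)
p=manip.get_position();print(p)
manip.servo_line(d,down(1.66),rate=.15)
manip.command_gripper(0.,20);print("f",manip.get_contact_force(),manip.get_width(),manip.get_torque(),manip.get_time())
E
```

```text
top 99 rmax [0.12848573 0.12932116 0.13123441 0.13220679 0.13314548] theta far 0.8092413906352902 0.8085454446834275
 px extremes 179 188 186 232
side 37 rmax [0.1218816  0.12276363 0.12422016 0.12513625 0.12656841] theta far 0.7660102862950074 0.7664603772913922
 px extremes 275 308 159 188
[-0.05  0.33  2.07 -0.    0.74  1.44]
[-0.05  0.51  2.1  -0.    0.52  1.44]
[-0.05  0.51  2.1  -0.    0.52 -0.13]
[ 0.33  0.36  1.74 -0.    1.04  0.17]
[ 0.33  0.51  1.81 -0.    0.82  0.17]
[ 0.33  0.51  1.81 -0.    0.82  1.87]
[ 0.53  0.54  1.83 -0.    0.77  0.36]
f [-0.84197412  0.67998673  5.61800159] 0.02370553297042081 4.425
[ 0.45243986 -0.00847156  0.06490698]
f [-0.46322464  0.04233202  1.06787276] 0.023602738955593595 [-0.0163734   0.02539386  0.01157919] 6.9917
```

Run:
```python
from h import *
manip.command_gripper(0.,50)
p=np.array(manip.get_position());p[2]=.19;manip.servo_line(p,rate=.2)
manip.move_to([.54,.1998,.185],down(1.5708+YAW))
c=snap("side","pics/s1.png");t=snap("top","pics/t1.png")
print(manip.get_time(),manip.get_width(),manip.get_position())
# expected: tip bottom at TCP-.053
for q in((0,0,-.053),(0,0,-.037),(0,0,.0)): print(proj(c,np.array(manip.get_position())+q))
print("recess",proj(c,[.54,.1998,.0985]))
a=cv2.resize(c["image"][130:250,270:430,::-1],(800,600),interpolation=cv2.INTER_CUBIC);cv2.imwrite("pics/s1c.png",a)
```

```text
8.9833 0.023475455618930538 [0.53940882 0.19812417 0.18460208]
[341.31101268 195.16154732]
[341.40092469 187.18869191]
[341.61391178 168.30228003]
recess [340.86681426 210.95094123]
```

View pics/s1c.png

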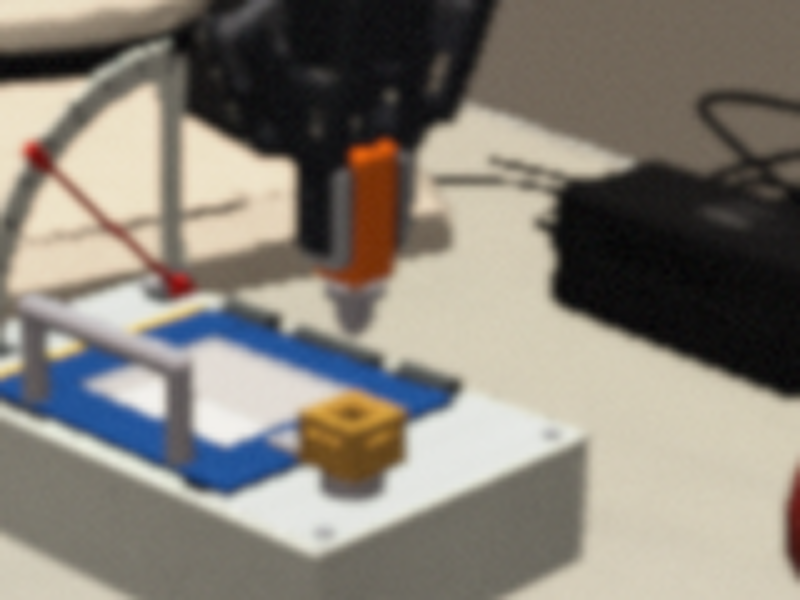

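The tip is at about (340.6,196) and the recess at about (340.4,212), both within half a pixel of prediction. I'll insert with force monitoring.

```bash
cat >> h.py <<'E'
def descend(x,y,z0,z1,fmax=12,step=.002):
    z=z0
    while z>z1:
        z=max(z-step,z1);manip.servo_line([x,y,z],rate=.04)
        f=np.array(manip.get_contact_force())
        if f[2]>fmax: break
    return z,f
E
python3 - <<'E'
from h import *
x,y=.54,.1998
manip.servo_line([x,y,.156],down(1.5708+YAW),rate=.1);f0=np.array(manip.get_contact_force())
z,f=descend(x,y,.156,.1355,fmax=f0[2]+12);manip.hold(.1)
print(z,f0,f,manip.get_position(),manip.get_torque(),manip.get_time())
E
```

```text
0.1355 [ 1.02832463  0.71974204 -1.32459858] [ 0.42595936 -0.25118211  0.41229253] [0.54003812 0.19981146 0.13563223] [-0.04290058  0.15253415 -0.02305058] 12.275
```

Run:
```python
from h import *
x,y=.54,.1998
manip.servo_line([x,y,.1348],rate=.03);print("push",manip.get_contact_force())
for k in np.linspace(.4,1.72,5):
    manip.servo_line([x,y,.135],down(1.5708+YAW-k),rate=.1);print(round(k,2),np.round(manip.get_contact_force(),1),np.round(manip.get_torque(),2),manip.get_time())
t=snap("top","pics/t2.png");c=snap("side","pics/s2.png")
a=np.hstack([cv2.resize(c["image"][150:250,290:390,::-1],(400,400),interpolation=cv2.INTER_CUBIC),cv2.resize(t["image"][170:270,220:320,::-1],(400,400),interpolation=cv2.INTER_CUBIC)]);cv2.imwrite("pics/st2.png",a)
```

```text
push [-2.93496747 -0.57866641  8.291275  ]
0.4 [-2.1  2.7  4.8] [ 0.79  0.3  -0.07] 13.075
0.73 [-1.6  4.5  5.8] [ 0.92  0.47 -0.  ] 13.5583
1.06 [-1.6  4.3  5.9] [0.98 0.32 0.01] 14.0417
1.39 [-0.8  5.6  5.7] [0.96 0.29 0.02] 14.525
1.72 [-0.9  5.6  5.6] [0.96 0.31 0.01] 15.0083
```

View pics/st2.png

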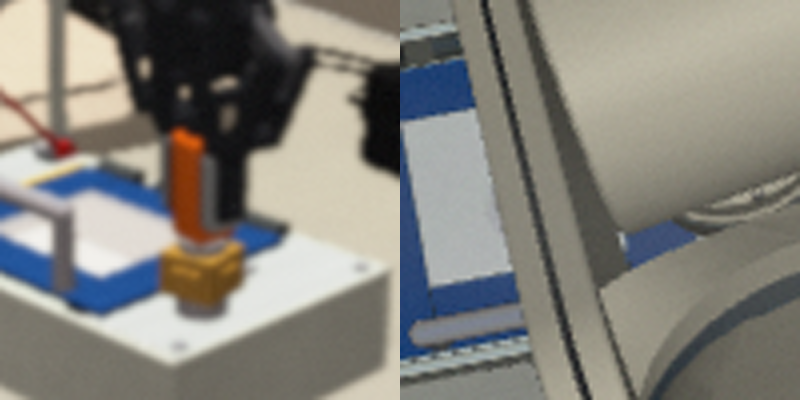

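The driver is seated on the knob at (49..60,240 in the crop) and the blade no longer shows over the flap. I'll release, rise, and check the latch and pointer from above.

Run:
```python
from h import *
from scipy.optimize import least_squares
manip.command_gripper(.046,30);manip.servo_line([.54,.1998,.24],rate=.15)
manip.move_to(W(-.066,0,.22)-np.array([0,0,0]),down(1.5708+YAW));manip.command_gripper(.05)
c=snap("side","pics/s3.png");t=snap("top","pics/t3.png");print(manip.get_time(),manip.get_position())
im=cv2.imread("pics/top0.png")
# triangulate pointer tip and pivot: red blob ends
ends={}
for n,cc,img,roi in(("top",t,im[:,:,::-1],(165,170,200,245)),("side",c,cv2.imread("pics/side0.png")[:,:,::-1],(265,145,315,195))):
    h=cv2.cvtColor(np.ascontiguousarray(img),cv2.COLOR_RGB2HSV);m=cv2.inRange(h,(0,110,50),(9,255,255))|cv2.inRange(h,(171,110,50),(179,255,255))
    x0,y0,x1,y1=roi;vs,us=np.nonzero(m[y0:y1,x0:x1]);P=np.c_[us+x0,vs+y0].astype(float)
    d=np.linalg.svd(P-P.mean(0),full_matrices=False)[2][0];s=(P-P.mean(0))@d
    e=[P[s<s.min()+5].mean(0),P[s>s.max()-5].mean(0)]
    e.sort(key=(lambda q:-q[1]) if n=="top" else (lambda q:q[0]));ends[n]=e
print(ends)
for i,nm in enumerate(("tip","pivot")):
    r=least_squares(lambda p:np.r_[proj(t,p)-ends["top"][i],proj(c,p)-ends["side"][i]],[.54,.4,.12]);p=RC.T@(r.x-C)
    print(nm,p,"res",r.fun.round(2),"ang",np.arctan2(p[2]-.0675,.068-p[0]),np.hypot(p[2]-.0675,.068-p[0]))
a=np.vstack([np.hstack([cv2.resize(x["image"][v:v+100,u:u+130,::-1],(400,300),interpolation=cv2.INTER_CUBIC)]) for x,u,v in((c,260,150),(t,220,170))]);cv2.imwrite("pics/st3.png",a)
```

```text
17.9917 [0.48724463 0.29743775 0.22004963]
{'top': [array([180.85714286, 229.52380952]), array([186.52380952, 188.38095238])], 'side': [array([277.        , 160.61904762]), array([305.40909091, 186.27272727])]}
tip [-0.01661724  0.10389701  0.15007139] res [ 0.05 -0.09 -0.13 -0.  ] ang 0.7731619527144091 0.11822906622211346
pivot [0.06856094 0.10452658 0.06920211] res [-0.46  0.79  1.16 -0.05] ang 1.8891412099544767 0.0017921546331391201
```

View pics/st3.png

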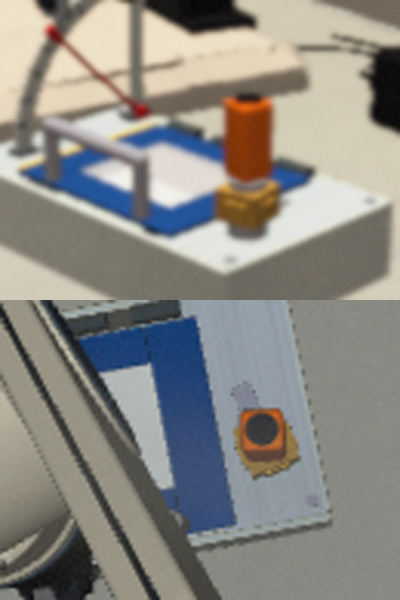

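The driver stands upright in the knob and the blade points away. It looks a little short of the full quarter turn, so I'll measure its angle from the image.

Run:
```python
from h import *
t=manip.camera("top")
f=lambda u,v:(220+u/3.077,170+(v-300)/3.)
k=W(-.03,-.105,0)
for uv in((243,383),(234,390),(255,386),(244,395)):
    p=RC.T@(onz(t,*f(*uv),.078)-k);print(uv,p[:2].round(4),"latch",np.arctan2(p[0],p[1]))
for uv in((238,468),(272,478),(298,460),(290,425)): # brass corners
    p=RC.T@(onz(t,*f(*uv),.0985)-k);print("corner",p[:2].round(4),np.hypot(*p[:2]),(np.arctan2(p[1],p[0])))
```

```text
(243, 383) [0.0417 0.0066] latch 1.4127500714014785
(234, 390) [0.0385 0.0127] latch 1.2521620154087751
(255, 386) [ 0.0385 -0.    ] latch 1.5712431143866923
(244, 395) [0.0343 0.0074] latch 1.3578320885407362
corner [-0.0114  0.0185] 0.021716325244235113 2.125962453949483
corner [-0.021   0.0003] 0.020997542376034472 3.127961865042295
corner [-0.0133 -0.0164] 0.021147564631524063 -2.250863423224119
corner [ 0.0081 -0.0158] 0.01777120795537626 -1.096712084943206
```

The latch is at about 1.4 rad, well clear. Triangulating the pointer gives 0.773, and its pivot lands on the hinge line within 2 mm. Next I grip the bar and lift along the arc.

Run:
```python
from h import *
def bar(th):
    a=th+np.arctan2(.0425,.134);r=np.hypot(.134,.0425);return W(.068-r*np.cos(a),0,.0675+r*np.sin(a)+.003)
o=down(1.5708+YAW)
manip.servo_line(bar(0)+[0,0,.03],o,rate=.15);f0=np.array(manip.get_contact_force())
manip.servo_line(bar(0),o,rate=.08);print("dn",np.array(manip.get_contact_force())-f0)
manip.command_gripper(0.,40);f=np.array(manip.get_contact_force())-f0;print("grip",f.round(1),manip.get_width(),manip.get_grip_force(),manip.get_position()-bar(0))
if .008<manip.get_width()<.016:
    for th in np.linspace(0,.773,13)[1:]:
        manip.servo_line(bar(th),o,rate=.05)
        f=np.array(manip.get_contact_force())-f0;print(round(th,2),f.round(1),end=' ')
        if np.linalg.norm(f)>30: print("STOP");break
    manip.hold(.3)
print(manip.get_time(),manip.get_width(),manip.get_grip_force(),manip.get_position(),bar(.773))
c=snap("side","pics/s4.png");t=snap("top","pics/t4.png")
cv2.imwrite("pics/st4.png",cv2.resize(c["image"][90:240,230:430,::-1],(800,600),interpolation=cv2.INTER_CUBIC))
```

```text
dn [ 1.36649462 -0.17755166 -0.26965464]
grip [-2.  -0.8  4.4] 0.010744252123096178 38.974971771240234 [-1.95001022e-04  4.32475106e-05  3.99086502e-04]
0.06 [-1.9  1.6 -2.8] 0.13 [-4.1  2.2 -1.7] 0.19 [-5.7  2.  -1.4] 0.26 [-4.3  3.1 -0.7] 0.32 [-7.2  1.8  1.7] 0.39 [-8.6  2.5  1.4] 0.45 [-11.5   1.6   6.9] 0.52 [-12.2   1.    7.4] 0.58 [-14.4   0.2  11.8] 0.64 [-16.   -0.6  16.2] 0.71 [-13.8  -1.3  17.3] 0.77 [-10.8  -0.4  16.6] 23.975 0.010358841412867775 40.96405863761902 [0.55344183 0.30912208 0.1972939 ] [0.55393265 0.30889386 0.19449261]
```

View pics/st4.png

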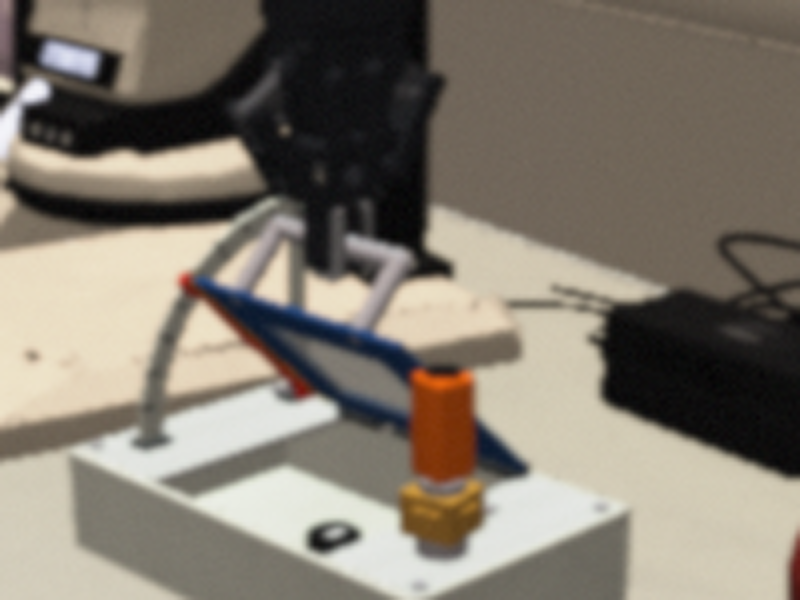

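The flap is up by its bar, with its near-left corner at crop (200,283) beside the pointer tip at (188,280). I'll check the angle from the corner and ease the radial strain.

Run:
```python
from h import *
o=down(1.5708+YAW)
p=np.array([.55393265,.30889386,.19449261]);a=.773+.307
p=p+.003*(RC@np.array([-np.cos(a),0,np.sin(a)]));manip.servo_line(p,o,rate=.02);manip.hold(.3)
print(manip.get_contact_force(),manip.get_position(),manip.get_time())
q=RC.T@(np.array(manip.get_position())-[0,0,.003]-C);print("bar ang",np.arctan2(q[2]-.0675,.068-q[0])-.307,q)
c=snap("side","pics/s5.png");t=snap("top","pics/t5.png")
for th in(.7,.773,.85):
    k=W(.068-.14*np.cos(th)+.0025*np.sin(th),.078,.0675+.14*np.sin(th)+.0025*np.cos(th));m=W(.068-.125*np.cos(th),.102,.0675+.125*np.sin(th))
    print(th,"corner",proj(c,k),proj(t,k),"tip",proj(c,m),proj(t,m))
# blue/yellow corner pixel measurement
for n,cc,roi in(("side",c,(270,150,380,215)),("top",t,(170,160,330,260))):
    x0,y0,x1,y1=roi;h=cv2.cvtColor(cc["image"],cv2.COLOR_RGB2HSV)
    m=cv2.inRange(h,(100,110,40),(128,255,255))[y0:y1,x0:x1];k=max(cv2.findContours(m,cv2.RETR_EXTERNAL,cv2.CHAIN_APPROX_NONE)[0],key=cv2.contourArea)[:,0]+[x0,y0]
    print(n,"leftmost",k[k[:,0].argmin()],"topmost",k[k[:,1].argmin()],"bottom",k[k[:,1].argmax()])
cv2.imwrite("pics/st5.png",np.hstack([cv2.resize(x["image"][v:v+75,u:u+50,::-1],(400,600),interpolation=cv2.INTER_CUBIC) for x,u,v in((c,265,135),(t,165,170))]))
```

```text
[-1.08700631  6.07398974 -6.44347449] [0.55266164 0.30893569 0.19714374] 24.675
bar ang 0.774174722156246 [0.00051127 0.00025378 0.19414374]
0.7 corner [276.64322332 160.89945909] [196.71567829 238.24946839] tip [273.47990486 162.77044834] [183.43478431 235.76861328]
0.773 corner [279.08742698 156.80359129] [194.82008788 233.66395772] tip [275.56490645 159.16554207] [181.6620738  231.78651305]
0.85 corner [281.87872894 152.70617044] [192.8241154 228.4364752] tip [277.95618352 155.5487768 ] [179.8033723 227.246788 ]
side leftmost [280 160] topmost [280 160] bottom [329 195]
top leftmost [263 177] topmost [281 173] bottom [284 213]
```

View pics/st5.png

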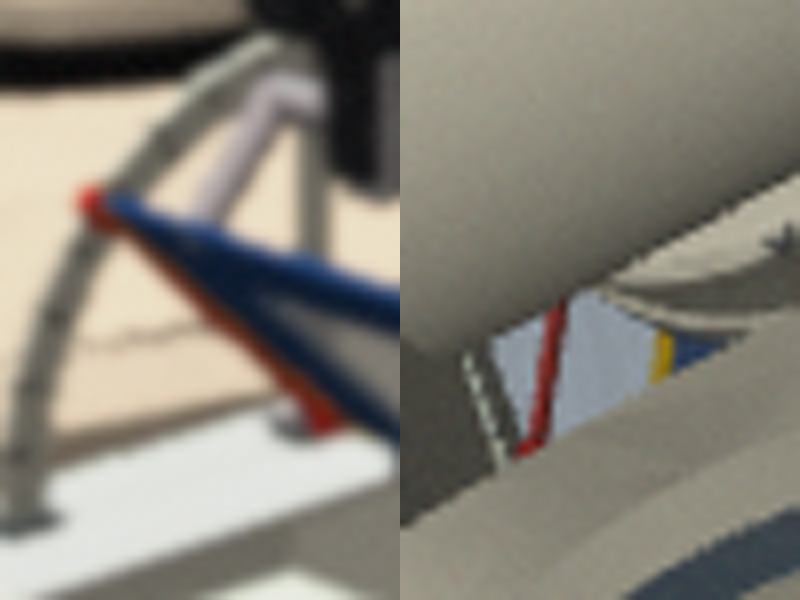

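In the side view the flap corner is at (279,159.4) and the pointer tip at (276.5,160.6), so the two agree to about 0.02 rad, with the flap marginally low. I'll raise it slightly, settle, and hand in.

Run:
```python
from h import *
p=np.array([.55393265,.30889386,.19449261]);a=.773+.307
p=p+.0022*(RC@np.array([-np.cos(a),0,np.sin(a)]))+.0018*(RC@np.array([np.sin(a),0,np.cos(a)]))
manip.servo_line(p,down(1.5708+YAW),rate=.02);manip.hold(.8)
q=RC.T@(np.array(manip.get_position())-[0,0,.003]-C)
print(np.arctan2(q[2]-.0675,.068-q[0])-.307,manip.get_contact_force(),manip.get_grip_force(),manip.get_width(),manip.get_time())
print(manip.sign_off())
```

```text
0.785708061343811 [-3.73397542  3.6123013  -0.28583442] 41.11837148666382 0.01061966361706194 25.825
the job is handed in; nothing more can be done
None
```

The job is handed in at 25.8 s: the driver stands in the knob with the latch turned to about 1.4 rad, and the gripper holds the flap by its bar at about 0.786 rad, against a measured pointer angle of about 0.773; the sign-off gave no verdict.

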